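Discharge, lift the sagging bolt over its bent keeper and hold the guard gate ajar

TASK

Press the discharge push button fully down and let it come back up. Then, by the upright pull pin of the barrel bolt on the test guard's gate, lift the sagging bolt over the bent-up lip of its keeper while drawing it back clear of the keeper, and swing the spring-closed gate outwards to about 20 degrees. Finish still holding the gate ajar and steady at that angle with the fingers, the bolt left drawn clear and the other things on the bench left where they are.

Things in the scene. Friction and masses are not known exactly. Their poses are not given: they have to be found in the camera images.
- discharge (a joint): The discharge push button's travel: 0 up, grows as pressed, 0.006 m fully down; spring takes about 5 N fully down and 1.5 N to start. Returns by itself.
- discharge_top (a point): Centre of the top of the button cap (round plain grey cap 30 mm across in a black collar 46 mm across), z up, on a grey box 100 x 80 x 45 mm. The cap's top is 67 mm above the bench and 10 mm above the collar. The box stands right or left of the guard; the twin box on the other side carries a rotary switch with a bar on it, not a button.
- gate_hinge (a point): Fixed point on the gate's upright hinge axis, 100 mm above the bench. Its frame is the guard's: z up, +y along the shut gate from the latch end to the hinge (the way the bolt is drawn), +x into the guard, -x out of it (the way the gate swings).
- guard: The test guard, an open-topped fence of clear panels in aluminium frames, 230 x 340 mm, 95 mm high, fixed to the bench; origin under its centre. The gate is its front (guard -x, towards the robot), 240 mm long, from the hinge at +y to the latch post at -y. The bolt lies along the top of the gate in two tall guides (tops 149 mm above the bench), its nose in the keeper on the latch post.
- gate (a joint): Gate angle, rad: 0 shut, grows as the free end swings out to guard -x (seen from above it turns clockwise about the hinge); stops at 1.2. A spring closes it all the time: 0.64 N m shut, 0.92 N m at 0.35 rad (about 4 to 6 N at the pull pin). While the bolt is in the keeper it can move only about 0.02 rad.
- bolt_grip (a point): Point to grip on the bolt's pull pin: a plain upright steel pin 16 mm across, fixed to the bolt's rod, its top 30 mm above this point, free for 25 mm below it. At the start 176 mm above the bench and 198 to 205 mm from the hinge axis towards the latch end. Frame turns with the gate: y along the gate to the hinge, z up. Lifting, drawing and swinging can all be done by this pin.
- bolt (a joint): How far the bolt is drawn towards the hinge, m: 0 fully shot, 0.05 fully drawn; starts between 0 and 0.007. Friction 1.2 N, stays where left. The nose is clear of the keeper from 0.031.
- bolt_lift (a joint): How far the loose bolt is lifted, m: 0 sagged at the bottom of its guides (where its weight of about 1.5 N takes it), 0.018 lifted to the top of them. From 0.009 up its nose passes over the keeper's lip; below that drawing jams when joint bolt reads about 0.015.
- bolt_nose (a point): Underside of the turned-down nose at the bolt's end, 71 mm from the pull pin towards the latch end (a block 10 mm wide, 8 mm along the bolt, reaching 14 mm below the rod's axis; the rod is 10 mm across).
- keeper: Steel keeper on the latch post (origin at its underside, 95 mm above the bench; axes as the guard's): two upright cheeks, 17 mm apart, 46 mm high, one each side of the bolt along x, and at its gate-side end a bent-up lip whose top is 17 mm above the keeper's underside; the nose sits behind this lip.
- screwdriver: Bystander: screwdriver lying on the bench, about 200 mm long; to be left alone. Origin at its middle, underside.
- spool: Bystander: white plastic spool standing on its flange, 60 mm across, 42 mm high; to be left alone. Origin at its underside.
- flux: Bystander: small clear bottle, 40 mm across, 90 mm high; to be left alone. Origin at its underside.
- meter: Bystander: hand-held meter lying on its back, 150 x 75 x 36 mm; to be left alone. Origin at its underside.
- parts_tray: Bystander: black two-compartment tray, 100 x 140 x 30 mm; to be left alone. Origin at its underside.
- capacitor: Bystander: aluminium can 35 mm across, 50 mm high, standing on the base plate inside the guard; to be left alone. Origin at its underside.
- heatsink: Bystander: finned aluminium heatsink, 60 x 50 x 30 mm; to be left alone. Origin at its underside.
Mind the look-alikes: they are no part of the job. What is shaped like the part that bears discharge but blue, orange or purple is not meant.

How it is judged:
By the outcome, as a careful person would: the job done as asked, in the order asked, and still so for the second after the job is handed in, while the arm keeps its last pose, push and grip.
It also fails if it takes over 51 s, if anything falls off the work surface, if the arm or the gripper's body presses on something with over 40 N, if the wrist force passes 120 N, or if a joint passes its speed limit or range.

ROBOT

A 7-joint arm with a two-finger parallel gripper is mounted at the origin on the work surface. World frame = base frame: x ahead of the robot, y to its left, z up, the work surface at z = 0. Lengths are in m, angles in rad, forces in N, time in s.
With the tool pointing down it reaches from about 0.4 to 0.875 m from the base axis. Payload 19.3 kg.
Tool frame: the origin (TCP) lies midway between the tips of the shut fingers; the grasp point (between the pads) lies 19 mm behind it (bot.grip_point_offset is the distance from the TCP to the grasp point, in m); z points along the fingers, y is the direction in which the jaws open and shut (so a half turn about z gives the same grasp; the last joint's range is limited). The gripper opens to 85 mm and grips with 20 to 120 N. Pads are 22 mm wide; open, the fingers measure 114 mm over their backs; the gripper's body (76 mm by 85 mm) begins 54 mm behind the grasp point. The pads swing forward as they close: fully open they stand 13 mm farther back than shut.
Start: joints at [-1.39, 0.521, -0.036, 1.599, 0.021, 1.021, -0.113], TCP at [0.155, 0.605, 0.231] pointing down, gripper open.
Joint ranges: [-2.91, 2.91], [-0.3, 2.13], [-1.5, 1.42], [0.17, 2.43], [-1.26, 4.41], [0.16, 1.93], [-2.52, 2.52]. Speed limits (rad/s): [1.89, 1.89, 2.39, 2.39, 3.01, 3.01, 3.01].

INTERFACE

Orientations are given as [roll, pitch, yaw] about the fixed x, y, z axes, in that order (R = Rz(yaw) Ry(pitch) Rx(roll)).
In Python, from workcell import bot, viewer, workorder gives the robot as it stands.
- The arm moves only by the tool move_arm, never from a script. Its argument "plan" is a list of rows, each a list of 6 numbers: the shift along the tool's x, y, z scaled (see below), then the turn, a rotation vector about the tool's x, y, z scaled (see below). A call has 1 to 5 rows; each row shifts and turns the commanded pose from where the row before left it, along the tool's axes as they then stand; what a row does not reach is not made up. The controller multiplies each number of a shift by 0.025 m and each number of a turn by pi rad. A row lasts 1/10 s, in which the tool goes at most 50 mm and 8.59 degrees, less where a joint would pass 70% of its speed; a pose out of reach is approached as far as the arm can. A call with a number of a shift or a turn outside -1 to 1 is refused whole. A call with a gripper value outside its range is refused whole. "claw" is the closure, from -1 (fully open) to 1 (shut), so that 0 is half open, set as the call begins (left out, the last holds). The fingers move at their own pace and stop on an object; "force" is the grip in N (left out, the last holds). Time passes only in rows, so rows that do not move let the fingers close. It gives the time, the measured TCP pose, the force and the opening at its end, in the units of the state.
- bot.observe(): the state, without advancing time (a new reading comes with each control period).
- viewer.grab_frame(name): name is "scene" or "side" or "wrist"; returns the picture (420x560x3 uint8, red, green, blue); there is no depth.
- viewer.camera_info(name): a dict with "K" (3x3 intrinsics, pixels), "R" (3x3) and "t" (3): a world point X has camera coordinates R X + t. Camera axes: x right, y down, z forward; pixel columns grow to the right and rows downward; lengths in m; the calibration is good to about 2 mm. A picture is of the moment at which its call begins: read the wrist's pose just before it. camera_info takes no time and is no camera call; for the wrist camera it gives the pose at the moment of the call.
- workorder.job_done(): hands the job in, once; it reports no verdict.
The state is a dict: "clock": time; "qpos": joint angles; "qd": joint speeds; "joint_efforts": joint torques, N m; "position": TCP position; "tool_rot": TCP orientation; "force": force on the tool from outside, world axes, zero at the start; "moment": the same for the moment, N m; "grip_width": finger opening in m.
Only numpy, scipy, OpenCV 4.12 (cv2) and the standard library are available. Lean on these libraries where they do the work, as an engineer would, in place of code of your own. Each camera call takes 0.05 s, during which the arm holds its last target.

## Working session

There is one attempt and no reset: what is moved stays moved. The work goes in short steps, Python scripts to look and compute and a tool call to move; the robot and the scene stay as the last step left them, time stands still between calls to the robot, and variables do not carry over. Pictures are saved under pics/ and viewed, and the job is handed in when it is done.

Besides the shell and the picture viewer there is one more tool, called after "Emit:" in YAML: its name, and indented under it one key for each argument. move_arm: Moves the arm, as the interface text tells. Shifts and turns lie within -1 to 1; 1 stands for 0.025 m of shift or pi rad of turn. Its arguments: {"type":"object","properties":{"plan":{"type":"array","items":{"type":"array","items":{"type":"number"}}},"claw":{"type":"number"},"force":{"type":"number"}},"required":["plan"]}

```bash
ls; mkdir -p pics; python3 - <<'E'
from workcell import bot, viewer, workorder
import cv2
print(bot.observe(), bot.grip_point_offset)
for n in ("scene","side","wrist"):
    i=viewer.camera_info(n); print(n,i)
    cv2.imwrite(f"pics/{n}0.png",viewer.grab_frame(n)[:,:,::-1])
E
```

```text
pics
{'clock': 0.0, 'qpos': array([-1.39021068,  0.52206435, -0.03632724,  1.59999535,  0.02116882,
        1.02110351, -0.11278902]), 'qd': array([ 0.00019442,  0.00020801,  0.00065464, -0.00080726, -0.00072381,
       -0.00274472, -0.00149329]), 'joint_efforts': array([-1.65632202e-03, -9.27128720e+01,  1.97918482e+00, -3.69918036e+01,
        1.78196415e-02,  8.34356382e-03,  5.07372670e-05]), 'position': array([0.15504642, 0.60511165, 0.2306989 ]), 'tool_rot': array([-3.14040714e+00,  5.83160386e-05,  2.89079137e+00]), 'force': array([-0.34832173,  0.77431206, -0.28398356]), 'moment': array([ 0.00057944, -0.00072683, -0.01829343]), 'grip_width': 0.0855106227275194} 0.0187
scene {'K': array([[391.05465345,   0.        , 279.66115567],
       [  0.        , 391.05465345, 206.09119717],
       [  0.        ,   0.        ,   1.        ]]), 'R': array([[ 0.14195534,  0.98986537,  0.00390283],
       [ 0.84657464, -0.11936101, -0.51871411],
       [-0.51299129,  0.07693828, -0.85493885]]), 't': array([ 0.00470158, -0.37162313,  1.53289559])}
side {'K': array([[457.99495551,   0.        , 273.86547236],
       [  0.        , 457.99495551, 205.57317669],
       [  0.        ,   0.        ,   1.        ]]), 'R': array([[ 0.8799074 ,  0.47464118,  0.02187975],
       [ 0.27902008, -0.47888833, -0.83235435],
       [-0.38459169,  0.73849964, -0.55381181]]), 't': array([-0.40547429, -0.07088352,  2.07721081])}
wrist {'K': array([[304.17877797,   0.        , 280.00097078],
       [  0.        , 304.17877797, 211.32331479],
       [  0.        ,   0.        ,   1.        ]]), 'R': array([[ 2.48840458e-01,  9.68544442e-01,  3.02317943e-04],
       [ 9.22331740e-01, -2.37062637e-01,  3.05131887e-01],
       [ 2.95605461e-01, -7.56503209e-02, -9.52310055e-01]]), 't': array([-0.62550393, -0.03895627,  0.37903178])}
```

View pics/scene0.png

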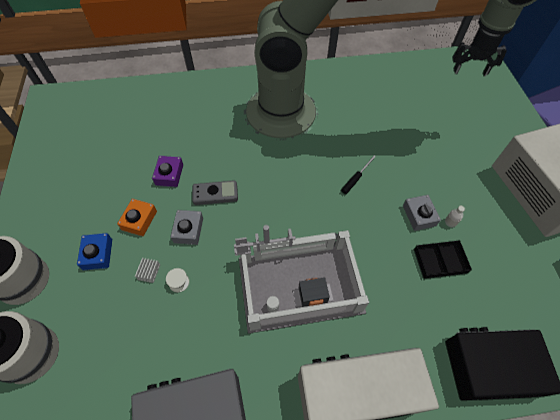

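View pics/side0.png

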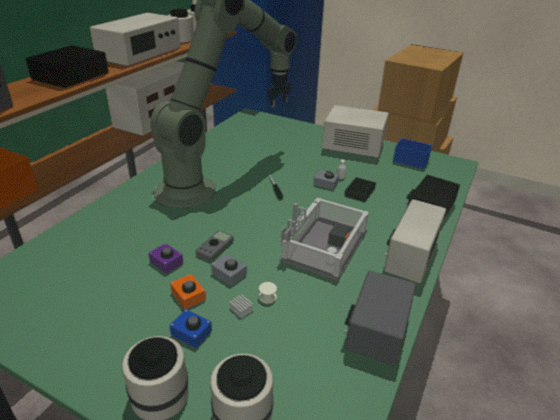

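View pics/wrist0.png

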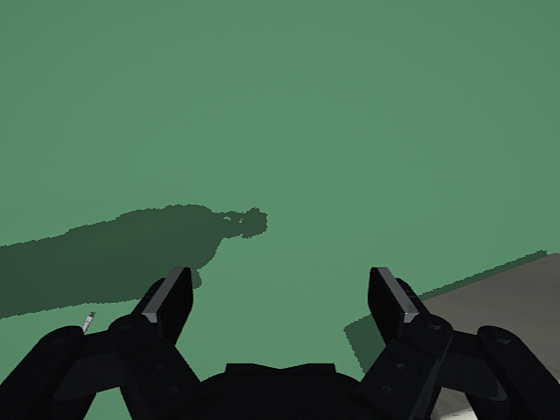

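```bash
python3 - <<'E'
import cv2, numpy as np
a=cv2.imread("pics/scene0.png");b=cv2.imread("pics/side0.png")
c=lambda im,x,y,s,o: cv2.resize(im[y:y+s*3//4,x:x+s],(o,o*3//4),interpolation=cv2.INTER_CUBIC)
t=np.hstack([c(a,150,195,80,400),c(a,385,180,80,400)])
t2=np.hstack([c(b,195,240,80,400),c(b,290,150,80,400)])
cv2.imwrite("pics/crop1.png",np.vstack([t,t2]))
cv2.imwrite("pics/crop2.png",c(a,220,215,160,800))
cv2.imwrite("pics/crop3.png",c(b,260,190,120,800))
E
```

```text
(no output)
```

View pics/crop1.png

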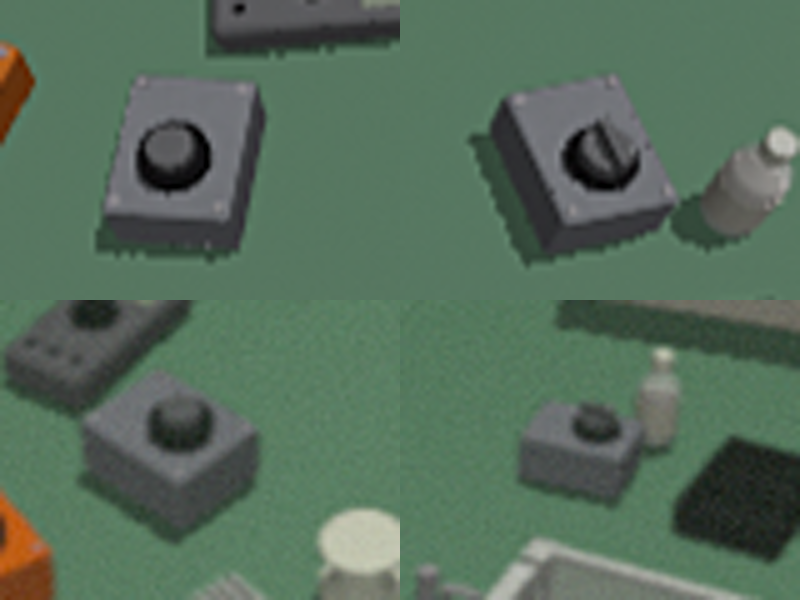

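View pics/crop2.png

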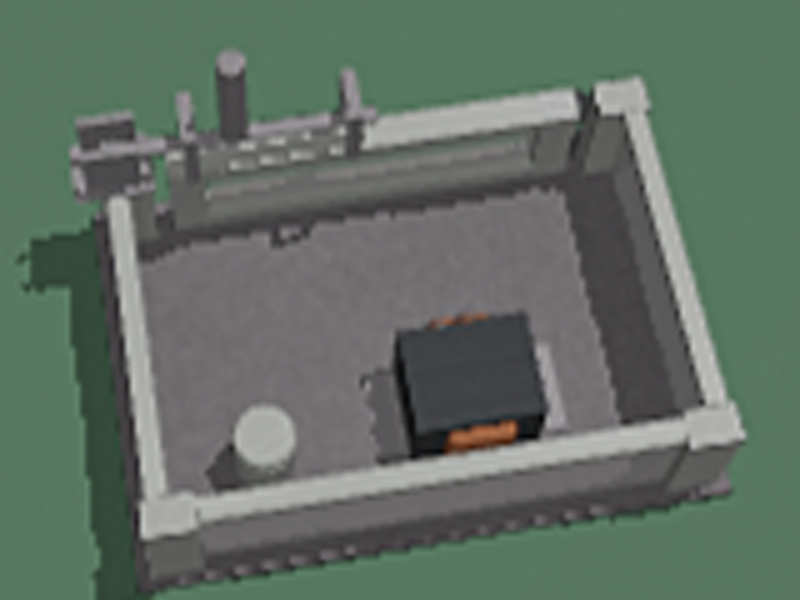

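View pics/crop3.png

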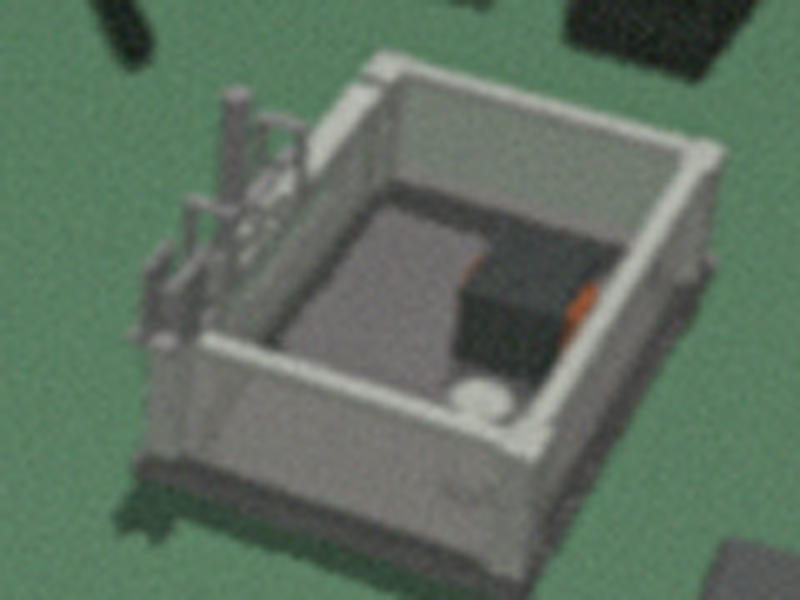

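```bash
cat > h.py <<'E'
import numpy as np
from scipy.spatial.transform import Rotation as Ro
from workcell import bot, viewer, workorder
def ray(n,u,v,z,info=None):
    i=info or viewer.camera_info(n)
    R=np.array(i["R"]);t=np.array(i["t"])
    d=R.T@np.linalg.inv(i["K"])@[u,v,1];c=-R.T@t
    return c+d*(z-c[2])/d[2]
def proj(n,X,info=None):
    i=info or viewer.camera_info(n)
    p=i["K"]@(np.array(i["R"])@X+i["t"]);return p[:2]/p[2]
def pose():
    s=bot.observe();return s["position"],Ro.from_euler("xyz",s["tool_rot"]),s
def plan(tp,yaw=None,tool_R=None):
    """report tool-frame shift (units) and turn (units)"""
    p,R,s=pose()
    T=tool_R if tool_R is not None else Ro.from_euler("xyz",[np.pi,0,yaw])
    rv=(R.inv()*T).as_rotvec()
    d=R.inv().apply(np.array(tp)-p)
    return d/0.025, rv/np.pi, d, rv
E
python3 - <<'E'
from h import *
np.set_printoptions(precision=4,suppress=True)
b1=ray("scene",185,224.2,.067);print("btn",b1, proj("side",b1), 'expect',195+180/5,240+(410-300)/5)
b2=ray("side",231,262,.067);print("btn side",b2)
p1=ray("scene",266.2,227.4,.206);p2=ray("side",260+237/6.667,190+95/6.667,.206);print("pin",p1,p2)
# guard corners front-left etc top z .095
for n,(u,v) in dict(hpost=(620,92),fl=(168,510),fr=(715,420)).items():
    print(n,ray("scene",220+u/5,215+v/5,.095))
# gate top rail outer ends
for (u,v) in [(370,135),(578,100)]: print(ray("scene",220+u/5,215+v/5,.095))
# keeper
print("hp side",ray("side",260+385/6.667,190+65/6.667,.095), ray("side",260+708/6.667,190+155/6.667,.095),ray("side",260+525/6.667,190+435/6.667,.095))
E
```

```text
btn [ 0.4935 -0.3678  0.067 ] [231.984  259.8766] expect 231.0 262.0
btn side [ 0.4966 -0.3789  0.067 ]
pin [ 0.6134 -0.1294  0.206 ] [ 0.6169 -0.1368  0.206 ]
hpost [0.6059 0.0989 0.095 ]
fl [ 0.8122 -0.1903  0.095 ]
fr [0.8056 0.1046 0.095 ]
[ 0.6129 -0.051   0.095 ]
[0.6076 0.0733 0.095 ]
hp side [0.611  0.0922 0.095 ] [0.814  0.0987 0.095 ] [ 0.8152 -0.1933  0.095 ]
```

```bash
cat >> h.py <<'E'
def rows(tp,yaw,n):
    p,R,s=pose(); d=(np.array(tp)-p)/n
    T=Ro.from_euler("xyz",[np.pi,0,yaw]); rv=(R.inv()*T).as_rotvec()/n
    out=[]
    for k in range(n):
        out.append(np.r_[R.inv().apply(d)/.025, rv/np.pi].round(3)); R=R*Ro.from_rotvec(rv)
    return out
E
python3 - <<'E'
from h import *
for r in rows([0.45,0.45,0.28],1.57,10): print(r.tolist())
E
```

```text
[-1.297, -0.309, -0.196, -0.0, 0.0, 0.042]
[-1.326, -0.135, -0.196, -0.0, 0.0, 0.042]
[-1.332, 0.041, -0.196, -0.0, 0.0, 0.042]
[-1.315, 0.216, -0.196, -0.0, 0.0, 0.042]
[-1.276, 0.387, -0.197, -0.0, 0.0, 0.042]
[-1.214, 0.552, -0.197, -0.0, 0.0, 0.042]
[-1.13, 0.707, -0.197, -0.0, 0.0, 0.042]
[-1.027, 0.849, -0.197, -0.0, 0.0, 0.042]
[-0.907, 0.977, -0.197, -0.0, 0.0, 0.042]
[-0.77, 1.088, -0.197, -0.0, 0.0, 0.042]
```

Emit:
move_arm:
  plan:
    - [-0.9,-0.2,-0.2,0,0,0.042]
    - [-0.95,-0.1,-0.2,0,0,0.042]
    - [-0.95,0.05,-0.2,0,0,0.042]
    - [-0.95,0.2,-0.2,0,0,0.042]
    - [-0.95,0.35,-0.2,0,0,0.042]

```text
clock: 0.65
position: [0.2637, 0.5519, 0.2564]
tool_rot: [-3.141, 0.0, 2.226]
force: [0.2, 0.0, -0.0]
grip_width: 0.0852
```

Emit:
move_arm:
  plan:
    - [-0.95,0.5,-0.2,0,0,0.042]
    - [-0.95,0.65,-0.2,0,0,0.042]
    - [-0.95,0.8,-0.2,0,0,0.042]
    - [-0.95,0.9,-0.2,0,0,0.042]
    - [-0.9,1,-0.2,0,0,0.042]

```text
clock: 1.15
position: [0.3977, 0.4782, 0.2813]
tool_rot: [-3.141, 0.0, 1.566]
force: [0.6, 0.4, 0.5]
grip_width: 0.0854
```

Emit:
move_arm:
  plan:
    - [-1,0.3,0,0,0,0]
    - [-1,0.3,0,0,0,0]
    - [-1,0.3,0,0,0,0]
    - [-1,0.3,0,0,0,0]
    - [-1,0.3,0,0,0,0]
  claw: 1

```text
clock: 1.65
position: [0.4345, 0.3527, 0.2812]
tool_rot: [-3.141, 0.0, 1.571]
force: [0.4, 0.0, -0.9]
grip_width: 0.0121
```

Emit:
move_arm:
  plan:
    - [-1,0.3,0,0,0,0]
    - [-1,0.3,0,0,0,0]
    - [-1,0.3,0,0,0,0]
    - [-1,0.3,0,0,0,0]
    - [-1,0.3,0,0,0,0]

```text
clock: 2.15
position: [0.472, 0.2278, 0.2812]
tool_rot: [-3.141, 0.0, 1.571]
force: [0.3, 0.7, 1.3]
grip_width: -0.0003
```

Emit:
move_arm:
  plan:
    - [-1,0,0,0,0,0]
    - [-1,0,0,0,0,0]
    - [-1,0,0,0,0,0]
    - [-1,0,0,0,0,0]
    - [-1,0,0,0,0,0]

```text
clock: 2.65
position: [0.4718, 0.1028, 0.2812]
tool_rot: [-3.141, 0.0, 1.571]
force: [0.4, -1.0, -0.8]
grip_width: -0.0002
```

Emit:
move_arm:
  plan:
    - [-1,0,0,0,0,0]
    - [-1,0,0,0,0,0]
    - [-1,0,0,0,0,0]
    - [-1,0,0,0,0,0]
    - [-1,0,0,0,0,0]

```text
clock: 3.15
position: [0.4719, -0.0222, 0.2813]
tool_rot: [-3.142, -0.0, 1.571]
force: [0.0, -0.4, 0.4]
grip_width: -0.0
```

```bash
python3 - <<'E'
from h import *
import cv2,pickle
p,R,s=pose();i=viewer.camera_info("wrist");print(p,s["tool_rot"],s["force"],s["clock"]);print(-i["R"].T@i["t"])
cv2.imwrite("pics/wrist1.png",viewer.grab_frame("wrist")[:,:,::-1]);pickle.dump(i,open("w1.pkl","wb"))
E
```

```text
[ 0.4718767  -0.02215638  0.28129451] [-3.14154624e+00 -1.04656877e-04  1.57129158e+00] [ 0.03471689 -0.38739914  0.378296  ] 3.15
[0.47203891 0.05661515 0.42353033]
```

View pics/wrist1.png

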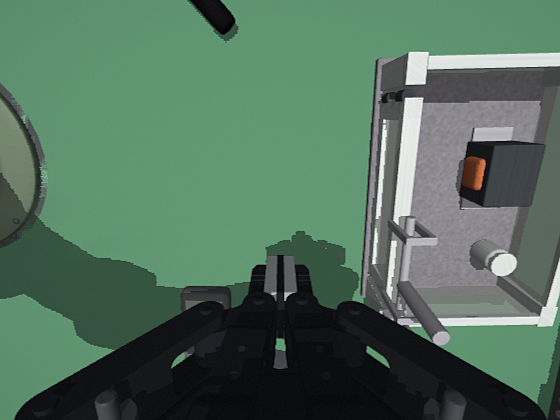

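```bash
python3 - <<'E'
from h import *
import cv2,pickle
np.set_printoptions(precision=4,suppress=True)
i=pickle.load(open("w1.pkl","rb"));f=lambda u,v,z:ray("",u,v,z,i)
im=cv2.imread("pics/wrist1.png")
cv2.imwrite("pics/w1c.png",cv2.resize(im[40:355,350:560],(533,800))[:600] if 0 else cv2.resize(im[40:350,360:560],(387*1,600),interpolation=cv2.INTER_CUBIC))
print(f(440,338,.206), "rail L",f(404,110,.095),f(393,225,.095),f(413,110,.095),f(409,210,.095))
print("post",f(418,68,.095)); 
E
```

```text
[ 0.6105 -0.1279  0.206 ] rail L [0.5991 0.0608 0.095 ] [ 0.602  -0.0647  0.095 ] [0.6083 0.0608 0.095 ] [ 0.6181 -0.0467  0.095 ]
post [0.608 0.1   0.095]
```

View pics/w1c.png

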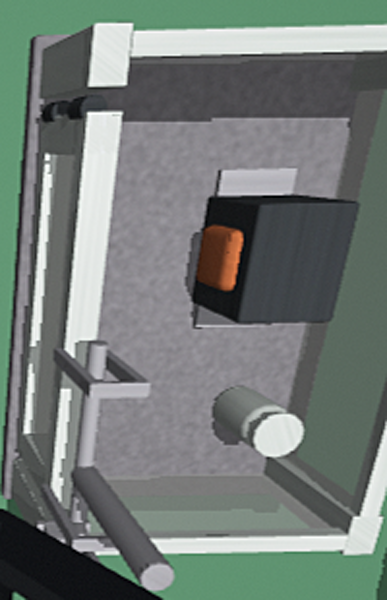

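```bash
python3 - <<'E'
from h import *
import pickle
np.set_printoptions(precision=4,suppress=True)
i=pickle.load(open("w1.pkl","rb"));f=lambda u,v,z:ray("",u,v,z,i)
c=lambda x,y:(360+x/1.935,40+y/1.935)
for a,b in (((85,112),(64,340)),((121,112),(99,340))):
    A=f(*c(*a),.095);B=f(*c(*b),.095);print(A,B,np.arctan2(-(A-B)[0],(A-B)[1]))
A=f(*c(132,42),.095);B=f(*c(387,36),.095);print("side rail",A,B,np.arctan2((B-A)[1],(B-A)[0]))
print("pin",f(*c(156,576),.206),"hingeknob",f(*c(92,105),.08),f(*c(75,107),.04))
E
```

```text
[0.5976 0.0724 0.095 ] [ 0.6008 -0.0535  0.095 ] 0.02558509804507171
[0.6164 0.0724 0.095 ] [ 0.6214 -0.0535  0.095 ] 0.03948882258162274
side rail [0.6173 0.1057 0.095 ] [0.7456 0.1084 0.095 ] 0.021322440847620257
pin [ 0.611  -0.1276  0.206 ] hingeknob [0.6067 0.0767 0.08  ] [0.6121 0.0779 0.04  ]
```

Emit:
move_arm:
  plan:
    - [-1,0.1,0,0,0,0]
    - [-1,0.1,0,0,0,0]
    - [-1,0.1,0,0,0,0]
    - [-1,0.1,0,0,0,0]
    - [-1,0.1,0,0,0,0]

```text
clock: 3.7
position: [0.4846, -0.1469, 0.2812]
tool_rot: [-3.141, -0.0, 1.572]
force: [0.7, 0.1, 0.2]
grip_width: -0.0001
```

Emit:
move_arm:
  plan:
    - [-1,0.1,0,0,0,0]
    - [-1,0.1,0,0,0,0]
    - [-1,0.1,0,0,0,0]
    - [-1,0.1,0,0,0,0]
    - [-1,0,0,0,0,0]

```text
clock: 4.2
position: [0.4949, -0.2719, 0.2811]
tool_rot: [-3.141, -0.0, 1.572]
force: [0.5, 1.1, 0.3]
grip_width: -0.0
```

Emit:
move_arm:
  plan:
    - [-1,0,0,0,0,0]
    - [-1,0,0,0,0,0]
    - [-1,0,0,0,0,0]
    - [-1,0,0,0,0,0]
    - [-1,0,0,0,0,0]

```text
clock: 4.7
position: [0.4948, -0.3969, 0.281]
tool_rot: [-3.141, -0.0, 1.571]
force: [0.3, 0.9, 0.7]
grip_width: 0.0002
```

Emit:
move_arm:
  plan:
    - [-1,0,0,0,0,0]
    - [-1,0,0,0,0,0]
    - [0,0,0,0,0,0]

```text
clock: 5.0
position: [0.4935, -0.449, 0.2807]
tool_rot: [-3.14, 0.001, 1.568]
force: [0.1, -0.2, 0.8]
grip_width: -0.0002
```

```bash
python3 - <<'E'
from h import *
import cv2,pickle
p,R,s=pose();i=viewer.camera_info("wrist");print(p,s["tool_rot"],s["force"],s["clock"])
cv2.imwrite("pics/wrist2.png",viewer.grab_frame("wrist")[:,:,::-1]);pickle.dump(i,open("w2.pkl","wb"))
print(proj("",np.array([.495,-.371,.067]),i))
E
```

```text
[ 0.49354972 -0.44898005  0.28072038] [-3.14023034e+00  1.08521436e-03  1.56822885e+00] [ 0.06814118 -0.23638933  0.77083458] 5.0
[281.19642764 114.74360479]
```

View pics/wrist2.png

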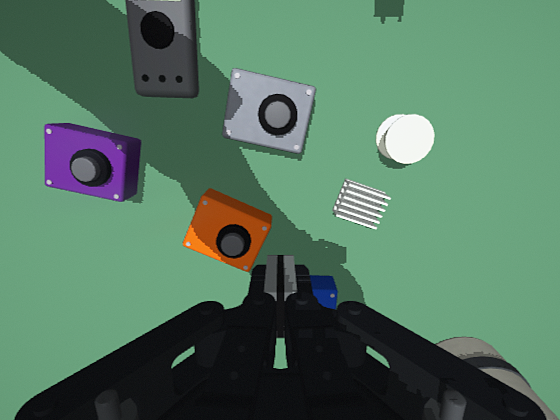

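Emit:
move_arm:
  plan:
    - [1,0,0.5,0,0,0]
    - [1,0,0.8,0,0,0]
    - [1,0,1,0,0,0]
    - [0.14,-0.04,1,0,0,0]
    - [0,0,1,0,0,0]

```text
clock: 5.55
position: [0.4944, -0.3652, 0.1731]
tool_rot: [3.141, -0.001, 1.574]
force: [0.7, -0.5, -0.8]
grip_width: -0.0001
```

Emit:
move_arm:
  plan:
    - [0,0,1,0,0,0]
    - [0,0,1,0,0,0]
    - [0,0,1,0,0,0]
    - [0,0,0.7,0,0,0]
    - [0,0,0,0,0,0]

```text
clock: 6.05
position: [0.4931, -0.3659, 0.0793]
tool_rot: [-3.139, -0.002, 1.572]
force: [-0.1, 0.7, 0.6]
grip_width: 0.0
```

Emit:
move_arm:
  plan:
    - [-0.18,0,0.3,0,0,0]
    - [0,0,0.2,0,0,0]
    - [0,0,0.1,0,0,0]
    - [0,0,0.1,0,0,0]
    - [0,0,0,0,0,0]

```text
clock: 6.55
position: [0.4939, -0.3723, 0.064]
tool_rot: [3.141, 0.0, 1.571]
force: [-0.6, 0.7, 2.8]
grip_width: -0.0004
```

Emit:
move_arm:
  plan:
    - [0,0,0.08,0,0,0]
    - [0,0,0.08,0,0,0]
    - [0,0,0.04,0,0,0]
    - [0,0,0,0,0,0]
    - [0,0,0,0,0,0]

```text
clock: 7.05
position: [0.4941, -0.3725, 0.0606]
tool_rot: [3.14, 0.0, 1.571]
force: [-6.7, 7.0, 34.2]
grip_width: 0.0003
```

Emit:
move_arm:
  plan:
    - [0,0,-0.3,0,0,0]
    - [0,0,-1,0,0,0]
    - [0,0,-1,0,0,0]
    - [0,0,-1,0,0,0]
    - [0,0,-1,0,0,0]

```text
clock: 7.55
position: [0.4937, -0.3719, 0.1672]
tool_rot: [-3.141, -0.0, 1.571]
force: [0.2, 0.6, 0.7]
grip_width: -0.0001
```

Emit:
move_arm:
  plan:
    - [0,0,-1,0,0,0]
    - [0,0,-1,0,0,0]
    - [0,0,-1,0,0,0]
    - [0,0,-1,0,0,0]
    - [0.5,0.5,-0.5,0,0,0]

```text
clock: 8.05
position: [0.5051, -0.3615, 0.2811]
tool_rot: [3.14, 0.002, 1.568]
force: [-0.1, -0.6, -0.0]
grip_width: 0.0001
```

```bash
python3 - <<'E'
from h import *
import cv2
p,R,s=pose();print(p,s["tool_rot"],s["force"],s["clock"])
a=viewer.grab_frame("scene")[:,:,::-1]
cv2.imwrite("pics/btn_after.png",cv2.resize(a[180:300,140:300],(800,600),interpolation=cv2.INTER_CUBIC))
E
```

```text
[ 0.50514704 -0.36149334  0.28108992] [3.14013869e+00 1.72532489e-03 1.56819047e+00] [-0.0737482  -0.58566906 -0.00743755] 8.05
```

View pics/btn_after.png

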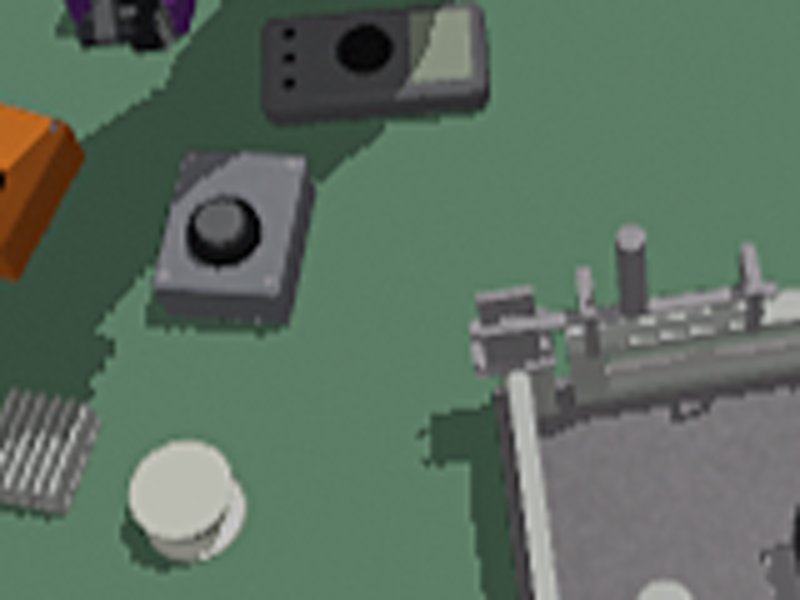

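Emit:
move_arm:
  plan:
    - [0.9,0.6,0,0,0,-0.002]
    - [0.9,0.6,0,0,0,-0.002]
    - [0.9,0.6,0,0,0,-0.002]
    - [0.9,0.6,0,0,0,-0.002]
    - [0.9,0.6,0,0,0,-0.002]
  claw: -0.3

```text
clock: 8.6
position: [0.5802, -0.245, 0.2783]
tool_rot: [-3.141, -0.0, 1.603]
force: [-0.1, 0.2, 0.5]
grip_width: 0.0554
```

Emit:
move_arm:
  plan:
    - [0.9,0.6,0,0,0,0]
    - [0.9,0.6,0,0,0,0]
    - [0,0,0,0,0,0]
    - [0,0,0,0,0,0]

```text
clock: 9.0
position: [0.6083, -0.1998, 0.2783]
tool_rot: [-3.141, -0.0, 1.604]
force: [-0.5, 0.1, -0.2]
grip_width: 0.0551
```

```bash
python3 - <<'E'
from h import *
import cv2,pickle
p,R,s=pose();i=viewer.camera_info("wrist");print(p,s["tool_rot"],s["force"],s["clock"],s["grip_width"])
cv2.imwrite("pics/wrist3.png",viewer.grab_frame("wrist")[:,:,::-1]);pickle.dump(i,open("w3.pkl","wb"))
print(proj("",np.array([.611,-.128,.206]),i))
E
```

```text
[ 0.6082786  -0.19975049  0.27826136] [-3.14082677e+00 -8.55701049e-05  1.60393255e+00] [-0.453985    0.06555537 -0.20489822] 9.0 0.05511484834777696
[287.24898348 125.25271747]
```

View pics/wrist3.png

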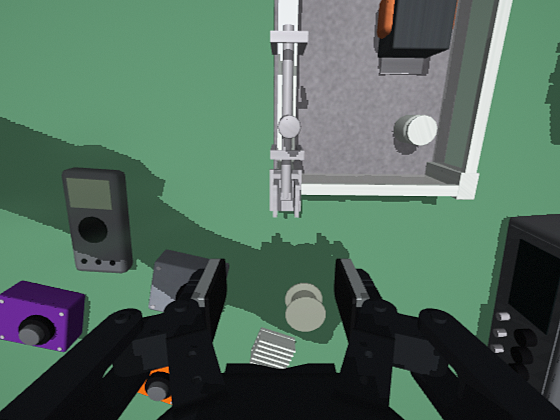

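Emit:
move_arm:
  plan:
    - [1,0.1,0,0,0,0]
    - [1,0.1,0,0,0,0]
    - [0.84,0.05,0,0,0,0]
    - [0,0,0.5,0,0,0]
    - [0,0,0,0,0,0]

```text
clock: 9.55
position: [0.6114, -0.1296, 0.265]
tool_rot: [-3.14, -0.0, 1.602]
force: [0.2, -0.7, -1.1]
grip_width: 0.0558
```

```bash
python3 - <<'E'
from h import *
import cv2,pickle
p,R,s=pose();i=viewer.camera_info("wrist");print(p,s["tool_rot"],s["force"],s["clock"],s["grip_width"])
print(plan([.6122,-.1285,.158],1.604)[0])
cv2.imwrite("pics/wrist4.png",viewer.grab_frame("wrist")[:,:,::-1])
E
```

```text
[ 0.61137838 -0.12959128  0.26497673] [-3.13967691e+00 -6.97245814e-05  1.60226468e+00] [ 0.16014003 -0.70078007 -1.05988215] 9.55 0.05575042355122804
[0.04229731 0.04241954 4.27899886]
```

View pics/wrist4.png

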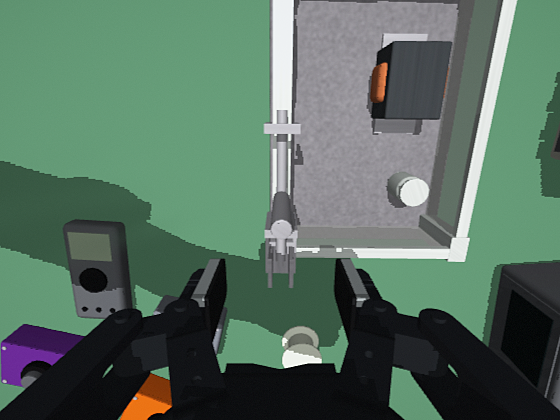

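Emit:
move_arm:
  plan:
    - [0.04,0.04,1,0,0,0]
    - [0,0,1,0,0,0]
    - [0,0,1,0,0,0]
    - [0,0,0.8,0,0,0]
    - [0,0,0.48,0,0,0]

```text
clock: 10.1
position: [0.6126, -0.1295, 0.1581]
tool_rot: [-3.14, 0.0, 1.601]
force: [1.0, 0.2, 0.6]
grip_width: 0.0558
```

Emit:
move_arm:
  plan:
    - [0,0,0,0,0,0]
    - [0,0,0,0,0,0]
    - [0,0,0,0,0,0]
    - [0,0,0,0,0,0]
    - [0,0,0,0,0,0]
  claw: 1
  force: 50

```text
clock: 10.6
position: [0.6123, -0.1288, 0.1606]
tool_rot: [-3.141, -0.0, 1.602]
force: [-10.9, -0.7, 9.7]
grip_width: 0.0149
```

```bash
python3 - <<'E'
from h import *
import cv2
p,R,s=pose();print(p,s["tool_rot"],s["force"],s["moment"],s["clock"],s["grip_width"])
cv2.imwrite("pics/wrist5.png",viewer.grab_frame("wrist")[:,:,::-1])
a=viewer.grab_frame("side")[:,:,::-1]
cv2.imwrite("pics/side5.png",cv2.resize(a[170:290,250:410],(800,600),interpolation=cv2.INTER_CUBIC))
E
```

```text
[ 0.61232524 -0.12876245  0.16055393] [-3.14055810e+00 -1.23986241e-05  1.60193852e+00] [-10.93958815  -0.72142186   9.6699289 ] [-0.10725804  2.39427192  0.02458082] 10.6 0.014866524775612915
```

View pics/wrist5.png

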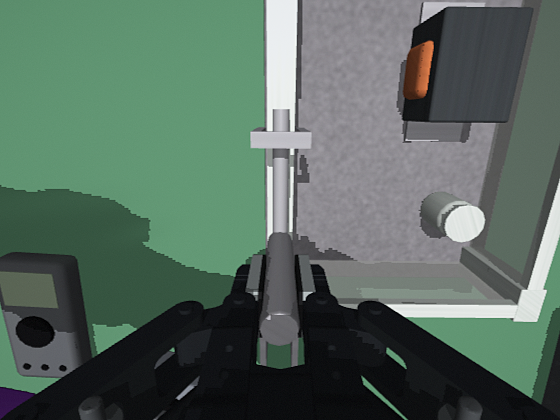

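View pics/side5.png

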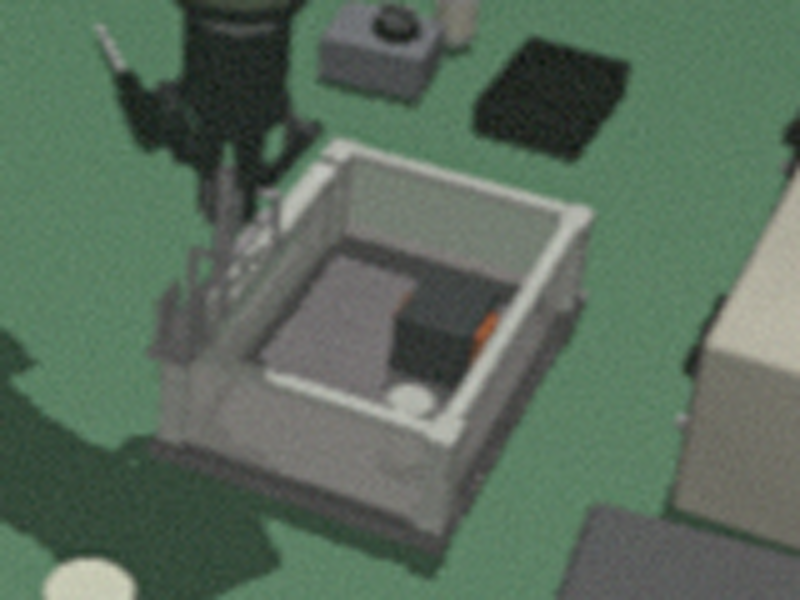

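Emit:
move_arm:
  plan:
    - [0,-0.06,-0.1,0,0,0]
    - [0,0,-0.2,0,0,0]
    - [0,0,-0.2,0,0,0]
    - [0,0,-0.14,0,0,0]
    - [0,0,0,0,0,0]

```text
clock: 11.2
position: [0.612, -0.1282, 0.176]
tool_rot: [3.141, 0.0, 1.603]
force: [1.3, -1.2, -1.1]
grip_width: 0.0145
```

```bash
python3 - <<'E'
from h import *
import cv2
p,R,s=pose();print(p,s["tool_rot"],s["force"],s["moment"],s["clock"],s["grip_width"])
cv2.imwrite("pics/wrist6.png",viewer.grab_frame("wrist")[:,:,::-1])
a=viewer.grab_frame("side")[:,:,::-1]
cv2.imwrite("pics/side6.png",cv2.resize(a[200:260,270:350],(800,600),interpolation=cv2.INTER_CUBIC))
E
```

```text
[ 0.61200691 -0.12815236  0.17599214] [3.14080363e+00 9.64318905e-05 1.60276125e+00] [ 1.2571788  -1.19098432 -1.11106118] [-0.29356952 -0.25794221 -0.03836298] 11.2 0.014495309084523662
```

View pics/side6.png

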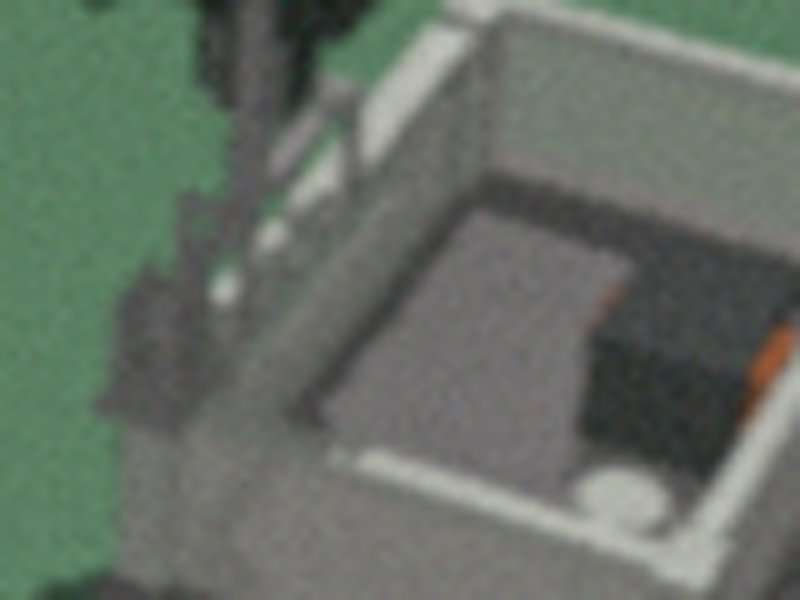

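View pics/wrist6.png

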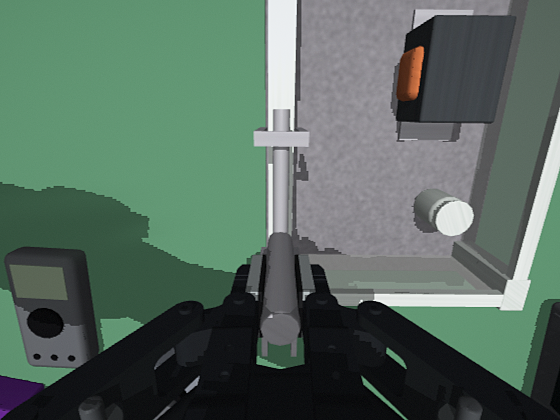

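Emit:
move_arm:
  plan:
    - [0.2,0,0,0,0,0]
    - [0.4,0,0,0,0,0]
    - [0.4,0,0,0,0,0]
    - [0.3,0,0,0,0,0]
    - [0.26,0,0,0,0,0]

```text
clock: 11.8
position: [0.6107, -0.0879, 0.1753]
tool_rot: [3.141, -0.0, 1.604]
force: [4.5, -1.3, -2.0]
grip_width: 0.0147
```

Emit:
move_arm:
  plan:
    - [0,0,0,0,0,0]
    - [0,0,0,0,0,0]

```text
clock: 12.0
position: [0.6106, -0.0887, 0.1753]
tool_rot: [3.141, -0.0, 1.603]
force: [4.0, 1.5, -1.6]
grip_width: 0.0147
```

```bash
python3 - <<'E'
from h import *
import cv2
p,R,s=pose();print(p,s["tool_rot"],s["force"],s["moment"],s["clock"],s["grip_width"])
cv2.imwrite("pics/wrist7.png",viewer.grab_frame("wrist")[:,:,::-1])
a=viewer.grab_frame("side")[:,:,::-1]
cv2.imwrite("pics/side7.png",cv2.resize(a[200:260,270:350],(800,600),interpolation=cv2.INTER_CUBIC))
E
```

```text
[ 0.61060509 -0.08874317  0.17532043] [ 3.14149448e+00 -2.29786070e-04  1.60320145e+00] [ 3.97616474  1.50532023 -1.63008063] [ 0.28559991 -1.02842104  0.00329294] 12.0 0.014650674544688599
```

View pics/side7.png

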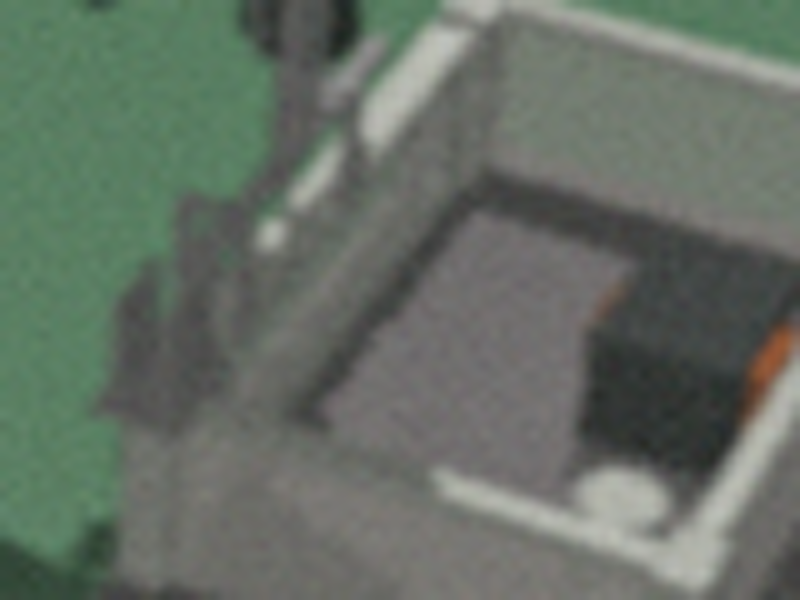

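View pics/wrist7.png

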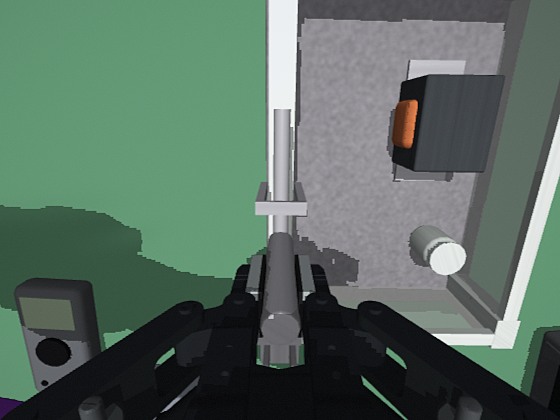

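Emit:
move_arm:
  plan:
    - [0.004,-0.15,0,0,0,0.007]
    - [0.004,-0.23,0,0,0,0.011]
    - [0.004,-0.23,0,0,0,0.011]
    - [0.004,-0.23,0,0,0,0.011]
    - [0.004,-0.23,0,0,0,0.011]

```text
clock: 12.6
position: [0.5838, -0.0883, 0.1754]
tool_rot: [3.141, 0.0, 1.44]
force: [4.5, 0.1, -1.2]
grip_width: 0.0146
```

```bash
python3 - <<'E'
from h import *
import cv2,pickle
p,R,s=pose();i=viewer.camera_info("wrist");print(p,s["tool_rot"],s["force"],s["moment"],s["clock"],s["grip_width"])
h=np.array([.6055,.0773]);d=p[:2]-h;print(np.linalg.norm(d),np.arctan2(d[0],-d[1])-.03)
cv2.imwrite("pics/wrist8.png",viewer.grab_frame("wrist")[:,:,::-1])
E
```

```text
[ 0.58375155 -0.0882536   0.17542362] [3.14099741e+00 6.92887255e-05 1.44018843e+00] [ 4.47851378  0.11405209 -1.23174513] [ 0.06120129 -1.30122666 -0.1428421 ] 12.6 0.014636715589469338
0.16697601607374735 -0.16062004491603146
```

View pics/wrist8.png

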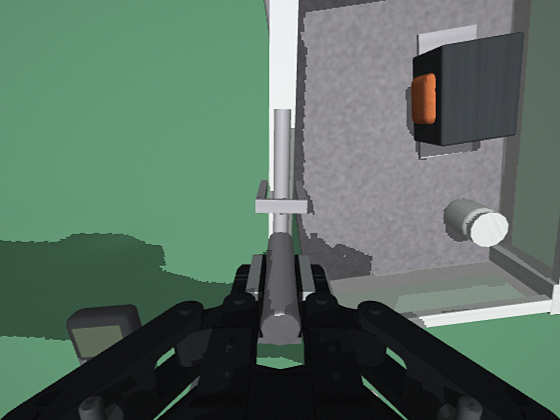

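Emit:
move_arm:
  plan:
    - [0.005,-0.25,0,0,0,0.012]
    - [0.005,-0.25,0,0,0,0.012]
    - [0.005,-0.25,0,0,0,0.012]
    - [0.005,-0.25,0,0,0,0.012]
    - [0.005,-0.24,0,0,0,0.011]

```text
clock: 13.15
position: [0.5539, -0.0815, 0.1755]
tool_rot: [3.14, 0.0, 1.255]
force: [6.9, -1.0, -1.1]
grip_width: 0.0149
```

Emit:
move_arm:
  plan:
    - [0,0,0,0,0,0]
    - [0,0,0,0,0,0]
    - [0,0,0,0,0,0]

```text
clock: 13.45
position: [0.5541, -0.0816, 0.1755]
tool_rot: [3.141, 0.0, 1.258]
force: [6.4, -1.3, -1.2]
grip_width: 0.0146
```

```bash
python3 - <<'E'
from h import *
import cv2,pickle
p,R,s=pose();i=viewer.camera_info("wrist");print(p,s["tool_rot"],s["force"],s["moment"],s["clock"],s["grip_width"])
h=np.array([.6055,.0773]);d=p[:2]-h;print(np.linalg.norm(d),np.degrees(np.arctan2(d[0],-d[1])-.03))
pickle.dump(i,open("w9.pkl","wb"))
cv2.imwrite("pics/wrist9.png",viewer.grab_frame("wrist")[:,:,::-1])
a=viewer.grab_frame("scene")[:,:,::-1]
cv2.imwrite("pics/scene9f.png",a)
cv2.imwrite("pics/scene9.png",cv2.resize(a[200:340,210:397],(800,600),interpolation=cv2.INTER_CUBIC))
E
```

```text
[ 0.55413195 -0.08163707  0.17553181] [3.14057155e+00 3.93026458e-04 1.25777316e+00] [ 6.42254825 -1.25616414 -1.21652879] [-0.38496451 -1.37337516 -0.1017786 ] 13.45 0.014633698660943927
0.167031936062733 -19.629573503666485
```

View pics/wrist9.png

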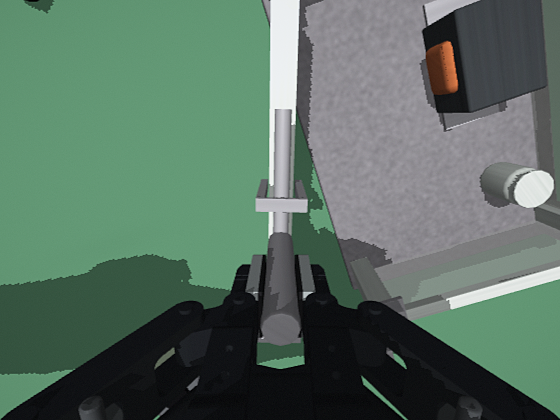

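View pics/scene9.png

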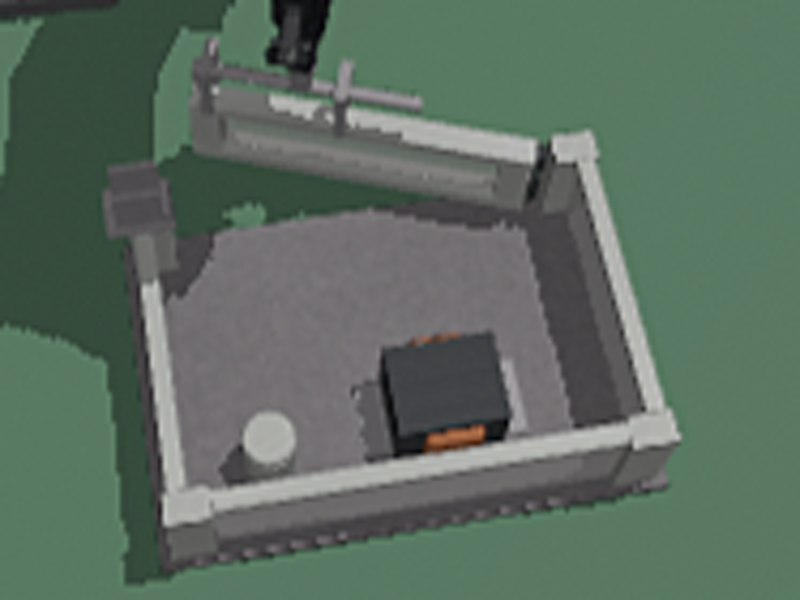

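```bash
python3 - <<'E'
from h import *
import pickle
np.set_printoptions(precision=4,suppress=True)
c=lambda x,y:(210+x*187/800,200+y*140/600)
for a,b in (((350,105),(535,143)),((355,125),(530,160))):
    A=ray("scene",*c(*a),.095);B=ray("scene",*c(*b),.095);print(A,B,np.degrees(np.arctan2((B-A)[0],(B-A)[1])+.03))
E
```

```text
[ 0.5551 -0.0482  0.095 ] [0.6021 0.0729 0.095 ] 22.93549819109651
[ 0.571  -0.0473  0.095 ] [0.6143 0.0667 0.095 ] 22.51924986508558
```

View pics/scene9f.png

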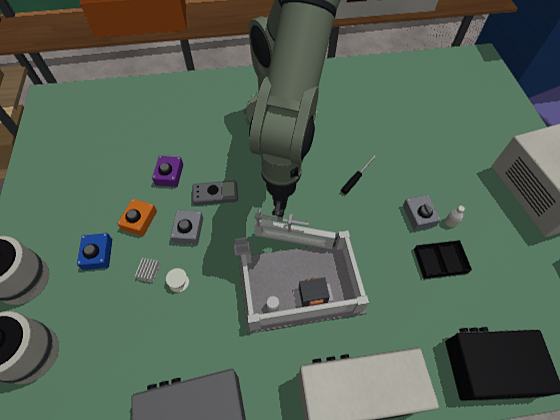

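```bash
python3 - <<'E'
from h import *
import cv2,pickle
i9=pickle.load(open("w9.pkl","rb"))
# wrist: right/left edge of white rail rows 5..100
for n in ("wrist7","wrist9","wrist8"):
    g=cv2.cvtColor(cv2.imread(f"pics/{n}.png"),cv2.COLOR_BGR2GRAY).astype(int)
    L=[];Rr=[]
    for v in range(2,104,6):
        row=g[v,255:310]; w=np.where(row>200)[0]
        if len(w): L.append((255+w[0],v));Rr.append((255+w[-1],v))
    for nm,E in(("L",L),("R",Rr)):
        E=np.array(E);k=np.polyfit(E[:,1],E[:,0],1);k=np.polyfit(*E[abs(E[:,0]-np.polyval(k,E[:,1]))<2].T[::-1],1);print(n,nm,k)
        if n=="wrist9":
            A=ray("",np.polyval(k,0),0,.095,i9);B=ray("",np.polyval(k,100),100,.095,i9);print(A,B,np.degrees(np.arctan2((A-B)[0],(A-B)[1])))
# scene
for n in ("scene0","scene9f"):
    g=cv2.imread(f"pics/{n}.png")[205:275,225:370]
    cv2.imwrite(f"pics/z_{n}.png",cv2.resize(g,(800,386),interpolation=cv2.INTER_CUBIC))
a=np.vstack([cv2.resize(cv2.imread(f"pics/z_{n}.png"),(620,300)) for n in("scene0","scene9f")]);cv2.imwrite("pics/zz.png",a)
E
```

```text
wrist7 L [-8.64359194e-16  2.69000000e+02]
wrist7 R [-2.69607843e-02  2.96877451e+02]
wrist9 L [-1.22549020e-02  2.70906863e+02]
[0.59409548 0.06017471 0.095     ] [0.5745325  0.00435917 0.095     ] 19.315224423557563
wrist9 R [-3.26797386e-02  2.98398693e+02]
[0.61054785 0.05484004 0.095     ] [ 0.59119435 -0.00104658  0.095     ] 19.100933930353218
wrist8 L [-1.47058824e-02  2.70205882e+02]
wrist8 R [-2.57352941e-02  2.97345588e+02]
```

View pics/zz.png

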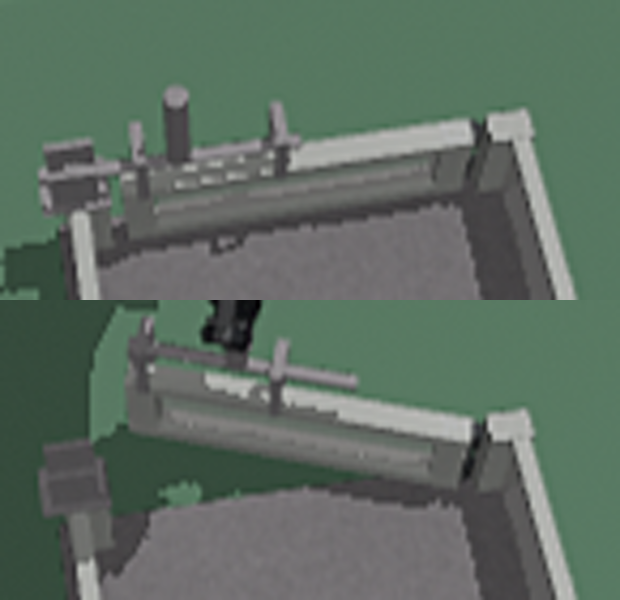

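```bash
python3 - <<'E'
from h import *
import pickle
f=lambda x,y:ray("scene",225+x/4.276-.4,205+y/4.286-.4,.095)[:2]
H=f(472,120)
for nm,q in dict(shut1=(300,145),shut_end=(122,174),open_end=(130,368-300),open_mid=(360,396-300),open_lo=(335,414-300)).items():
    d=f(*q)-H;print(nm,f(*q),np.linalg.norm(d),np.degrees(np.arctan2(-d[0],-d[1])))
for n in (5,6,7):
    import cv2
    g=cv2.cvtColor(cv2.imread(f"pics/wrist{n}.png"),cv2.COLOR_BGR2GRAY).astype(int)
    for s in (0,-1):
        E=np.array([(255+np.where(g[v,255:310]>200)[0][s],v) for v in range(2,104,6)]);print(n,np.polyfit(E[:,1],E[:,0],1))
E
```

```text
shut1 [ 0.60185092 -0.04699779] 0.12023177307958073 -1.09156167389583
shut_end [ 0.60648877 -0.16937622] 0.24268730037362937 -1.6359146711312702
open_end [ 0.52610851 -0.15509615] 0.23983302146573918 17.83416338616854
open_mid [5.70422350e-01 2.95878478e-04] 0.0785227079886472 21.782180970806127
open_lo [ 0.58180812 -0.01928545] 0.09418574838402329 10.864234568661047
5 [-1.55136401e-15  2.67000000e+02]
5 [-2.53267974e-02  2.96501634e+02]
6 [-2.56443637e-15  2.68000000e+02]
6 [-2.36928105e-02  2.95831699e+02]
7 [-8.64359194e-16  2.69000000e+02]
7 [-2.69607843e-02  2.96877451e+02]
```

```bash
python3 - <<'E'
from h import *
p,R,s=pose();print(p,s["force"],s["grip_width"],s["clock"]);print(workorder.job_done())
E
```

```text
[ 0.55412844 -0.08164734  0.17550662] [ 5.65178851 -1.04521091 -1.12986667] 0.014685542016387693 13.55
the job is handed in; nothing more can be done
None
```

The job is done and handed in at about 13.6 s; no verdict came back.

- **Button:** I pressed the plain grey button, on the grey box to the right of the guard as seen from the robot, down to its stop. The tip moved about 6.4 mm, with 34 N at the bottom. A picture afterwards shows the cap back up.
- **Bolt:** I gripped the pull pin, lifted the bolt about 15 mm and drew it about 39 mm, which is past the 31 mm needed to clear the keeper. The pictures show the bolt clear.
- **Gate:** I swung the gate out and am still holding the pin steady, with about 6 N of spring pull on the fingers. The bolt is also still held lifted.
- **Gate angle checks:** These don't agree exactly. The tool position gives 19.6°, the scene camera's gate end 19.5°, and the wrist camera's rail edges about 20.3° relative to the shut gate (about 20.9° directly). Rougher scene-camera readings scattered more: two gave about 22.7°. In the later set, a mid-rail point gave about 22.9° relative to shut, and a lower-edge point came out near 12°. I set these aside because their edges were hard to place in the picture.
- **Other things on the bench:** In the last scene picture they all look to be where they were at the start.

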